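# Plate the rice crackers from the lazy Susan

### The job

Four rice crackers lie round the freely turning lazy Susan. First lift off the broken one and put it in the empty steel tray, then lay the whole ones flat on one another in a neat, centred stack in the middle of the plate: first the largest, then the middle one, then the smallest on top. Leave the small square dish where it stands, and do not set the lazy Susan whirling.

Things in the scene. Friction and masses are not known exactly. Their poses are not given: they have to be found in the camera images.
- lazy_susan: round wooden lazy Susan, 240 mm across, its flat upper face 26 mm above the worktop, no rim; the origin is on its axis at worktop height. The foot is fixed, the top turns at a touch
- lazy_susan_top (a joint): turn of the lazy Susan's top about its vertical axis (rad, unlimited, anticlockwise from above is positive); it spins freely
- cracker_large: round toasted rice cracker, stiff flat disc 62 mm across and 14 mm thick, whole; origin at the centre of its underside, z up through the disc. Starts lying loose on the lazy Susan, in any of four places round it
- cracker_medium: round toasted rice cracker, stiff flat disc 52 mm across and 14 mm thick, whole; origin at the centre of its underside, z up through the disc. Starts lying loose on the lazy Susan, in any of four places round it
- cracker_small: round toasted rice cracker, stiff flat disc 42 mm across and 14 mm thick, whole; origin at the centre of its underside, z up through the disc. Starts lying loose on the lazy Susan, in any of four places round it
- cracker_broken: broken rice cracker, 14 mm thick: a 54 mm disc from which a piece is missing, leaving a D shape. Origin at the centre of the former full disc, on the underside; z up. The round side reaches to x = -27 mm, the snapped straight edge stands at x = +9 mm along the piece's y (51 mm long), so it is 36 mm across x, best gripped there, about x = -9 mm. Starts on the lazy Susan like the others
- plate: white round plate, 156 mm across, loose; origin at the centre of its underside, z up. Its flat inner floor, 5 mm above the origin, is about 115 mm across; the rim slopes up to 12 mm high
- tray: empty open-topped steel tray, loose, 140 mm (x) by 100 mm (y) by 45 mm high, walls and floor 4 mm thick; origin at the centre of its underside, z up. It stands beyond the plate, to its left
- dish: small square beige dish with something green in it, 61 by 61 mm and 30 mm high, standing loose on the worktop between the lazy Susan and the plate, nearer the robot; origin at the centre of its underside, z up
Mind the look-alikes: they are no part of the job. What is shaped like the cracker_large but white is not meant. Leave any blue look-alike of the cracker_medium alone.

How it is judged:
By the outcome, as a careful person would: the job done as asked, in the order asked, and still so for the second after the job is handed in, with the robot touching nothing.
It also fails if it takes over 72 s, if anything falls off the work surface, if the arm or the gripper's body presses on something with over 40 N, if the wrist force passes 120 N, or if a joint passes its speed limit or range.

### The arm

A 6-joint arm with a two-finger parallel gripper is mounted at the origin on a cart in front of the work surface, level with it; the furniture and walls round the work are solid. World frame = base frame: x ahead of the robot, y to its left, z up, the work surface at z = 0. Lengths are in m, angles in rad, forces in N, time in s.
With the tool pointing down it reaches from about 0.25 to 0.775 m from the base axis. Payload 4 kg.
Tool frame: the origin (TCP) lies on the centre line of the jaws, within the pads' length; the fingertips stand robot.tips_ahead ahead of it and the grasp point (between the pads) lies 8 mm behind it (robot.tips_ahead is the distance from the TCP to the fingertips, in m); z points along the fingers, y is the line along which they close (so a half turn about z gives the same grasp; the last joint's range is limited). The gripper opens to 94 mm and grips with 3 to 60 N. Pads are 16 mm wide; open, the fingers measure 119 mm over their backs; the gripper's body (75 mm by 177 mm) begins 78 mm behind the grasp point.
Start: joints at [-1.314, 0.087, 1.371, -0, 1.684, -0.103], TCP at [0.194, -0.515, 0.217] pointing down, gripper open.
Joint ranges: [-3.1, 3.1], [-0.76, 2.03], [0.27, 2.55], [-1.08, 4.22], [0.17, 2.65], [-2.57, 2.57]. Speed limits (rad/s): [2.79, 2.79, 3.14, 3.14, 3.14, 3.14].

### API

Orientations are given as [roll, pitch, yaw] about the fixed x, y, z axes, in that order (R = Rz(yaw) Ry(pitch) Rx(roll)).
In Python, from bench import robot, snapshot, close_job, spotter gives the robot as it stands. The module is installed in compiled form; this text tells all that it offers.
- The arm moves only by the tool servo_tool, never from a script. Its argument "commands" is one flat list of numbers, 7 for each row, row after row: the shift along the tool's x, y, z in m, then the turn, a rotation vector about the tool's x, y, z in degrees, then the finger opening in m, from 0 to 0.094. In form: [x, y, z, ax, ay, az, grip, x, y, z, ax, ay, az, grip, ...]. A call has 1 to 10 rows; each row is the pose to reach, as a shift and turn from the pose commanded when the call began, along the tool's axes at that moment; what a row does not reach only later rows make up. A row lasts 1/8 s, in which the tool goes at most 62.5 mm and 10.7 degrees, less where a joint would pass 70% of its speed; a pose out of reach is approached as far as the arm can. A call with a gripper value outside its range is refused whole. The fingers move at their own pace and stop on an object; the grip force is fixed at half the most. Time passes only in rows, so rows that repeat a pose let the fingers close. It gives the time, the measured TCP pose, the force, the opening and the grip force at its end, in the units of the state.
- robot.get_obs(): the state, without advancing time (a new reading comes with each control period).
- snapshot(name): name is "scene" or "top"; returns a dict with "img" (480x640x3 uint8, blue, green, red), "camera_matrix" (3x3 intrinsics, pixels), "extrinsics" (4x4, takes a point from camera to world coordinates). Camera axes: x right, y down, z forward; pixel columns grow to the right and rows downward; lengths in m; the calibration is good to about 2 mm. A picture is of the moment at which its call begins. There is no depth.
- close_job(): hands the job in; it is judged then, once.
Trained networks look in a picture, given as the dict that the camera call returned (one of the last four; its "shot" number tells which), for a name from the list of things; names that differ only in an ending like _2 or _b are one class to them, and where a whole thing is asked for, a point or a joint stands for the part that bears it (a point fixed in the world has none). Each returns a list of dicts, best first, with "conf" (0 to 1); they miss things now and then, are a little off and sometimes report something else, mostly with a low value. They report only what shows in the picture. A call takes as long as a camera call. They do not tell look-alikes from the thing itself.
- spotter.trace(name, picture): "region" (480x640 bool, what is visible of it) and "box" ([left, top, width, height] in pixels, round what is visible of it).
The state is a dict: "time": time; "joint_positions": joint angles; "qvel": joint speeds; "joint_torque": joint torques, N m; "tool_pos": TCP position; "ee_rot": TCP orientation; "wrist_force": force on the tool from outside, world axes, zero at the start; "wrist_torque": the same for the moment, N m; "width": finger opening in m; "finger_force": force on a finger pad.
Only numpy, scipy, OpenCV 4.12 (cv2) and the standard library are available. Lean on these libraries where they do the work, as an engineer would, in place of code of your own. Each camera call takes 0.05 s, during which the arm holds its last target. There are 200 camera calls.

## Working session

There is one attempt and no reset: what is moved stays moved. The work goes in short steps, Python scripts to look and compute and a tool call to move; the robot and the scene stay as the last step left them, time stands still between calls to the robot, and variables do not carry over. Pictures are saved under pics/ and viewed, at most 10 in all, crops included, and the job is handed in when it is done.

Besides the shell and the picture viewer there is one more tool, called by a JSON object that holds its "api" and its "payload", one argument or row to a line. servo_tool: Moves the arm, as the interface text tells. Its arguments: {"type":"object","properties":{"commands":{"type":"array","items":{"type":"number"}}},"required":["commands"]}

```bash
mkdir -p pics; cat > h.py <<'E'
import numpy as np, cv2
from bench import robot, snapshot, close_job, spotter
def ray(s,u,v):
    K=s["camera_matrix"];T=np.array(s["extrinsics"])
    d=T[:3,:3]@np.linalg.solve(K,[u,v,1.0]); return T[:3,3],d
def at_z(s,u,v,z):
    o,d=ray(s,u,v); return o+d*(z-o[2])/d[2]
def proj(s,p):
    T=np.linalg.inv(s["extrinsics"]); q=s["camera_matrix"]@(T[:3,:3]@p+T[:3,3]); return q[:2]/q[2]
E
python3 - <<'E'
from h import *
o=robot.get_obs(); print({k:np.round(v,3) for k,v in o.items()}, robot.tips_ahead)
for n in ("scene","top"):
    s=snapshot(n); cv2.imwrite(f"pics/{n}0.png",s["img"]); print(n,np.round(s["extrinsics"],3).tolist(), s["camera_matrix"].tolist())
    for t in "lazy_susan cracker_large cracker_medium cracker_small cracker_broken plate tray dish".split():
        for r in spotter.trace(t,s)[:3]:
            m=r["region"]; c=np.argwhere(m).mean(0)[::-1]
            print(t,round(r["conf"],2),r["box"],c.round(1),at_z(s,*c,0.04 if 'crack' in t else 0.0).round(3),m.sum(),s["img"][m].mean(0).round())
E
```

```text
{'time': np.float64(0.0), 'joint_positions': array([-1.314,  0.088,  1.372,  0.   ,  1.684, -0.103]), 'qvel': array([-0.003, -0.   ,  0.001,  0.   ,  0.001, -0.001]), 'joint_torque': array([-1.0000e-03, -3.4019e+01, -3.0243e+01,  7.2000e-02,  3.3000e-02,
       -0.0000e+00]), 'tool_pos': array([ 0.194, -0.514,  0.215]), 'ee_rot': array([-3.139, -0.   ,  0.36 ]), 'wrist_force': array([-1.101, -0.284,  0.401]), 'wrist_torque': array([ 0.07 ,  0.013, -0.013]), 'finger_force': np.float64(0.0), 'width': np.float64(0.094)} 0.011
scene [[0.502, -0.369, 0.782, -0.682], [-0.865, -0.238, 0.442, -0.813], [0.023, -0.899, -0.438, 0.692], [0.0, 0.0, 0.0, 1.0]] [[566.4847853584811, 0.0, 320.4978936853118], [0.0, 566.4847853584811, 250.76655271806223], [0.0, 0.0, 1.0]]
lazy_susan 0.8 [319.6, 250.1, 94.6, 48.6] [363.8 275.5] [ 0.489 -0.281  0.   ] 2523 [ 60.  75. 108.]
cracker_large 0.7 [372.3, 328.8, 25.8, 20.8] [384.9 339.4] [ 0.202 -0.466  0.04 ] 488 [171. 172. 174.]
cracker_large 0.67 [347.7, 275.1, 23.3, 16.6] [359.4 281.2] [ 0.39  -0.315  0.04 ] 336 [111. 168. 211.]
cracker_large 0.67 [327.8, 3
[... 1924 characters left out ...]
9.  53.]
cracker_medium 0.63 [408.5, 218.0, 19.9, 23.0] [415.2 228.7] [ 0.488 -0.374  0.04 ] 350 [ 88. 149. 191.]
cracker_small 0.62 [366.5, 195.3, 17.9, 20.4] [375.7 202.7] [ 0.548 -0.277  0.04 ] 272 [ 80. 135. 177.]
cracker_broken 0.67 [339.5, 231.5, 17.3, 22.8] [347.3 240.2] [ 0.455 -0.211  0.04 ] 251 [ 93. 152. 190.]
plate 0.69 [238.3, 187.6, 63.1, 62.4] [268.2 218.2] [ 0.508 -0.016  0.   ] 3092 [200. 199. 200.]
plate 0.2 [146.5, 139.8, 72.4, 66.7] [181.5 173.7] [0.613 0.203 0.   ] 2727 [149. 145. 146.]
tray 0.55 [149.6, 141.0, 68.3, 67.9] [181.5 173.8] [0.613 0.203 0.   ] 2635 [150. 146. 146.]
dish 0.65 [288.5, 254.8, 29.7, 22.2] [304.1 265.8] [ 0.393 -0.108  0.   ] 521 [113. 142. 137.]
```

```bash
python3 - <<'E'
import cv2
a=cv2.imread("pics/top0.png")[130:350,130:490]; cv2.imwrite("pics/t0.png",cv2.resize(a,None,fx=2.2,fy=2.2,interpolation=cv2.INTER_CUBIC))
a=cv2.imread("pics/scene0.png")[180:360,200:460]; cv2.imwrite("pics/s0.png",cv2.resize(a,None,fx=3,fy=3,interpolation=cv2.INTER_CUBIC))
E
```

```text
(no output)
```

View pics/t0.png

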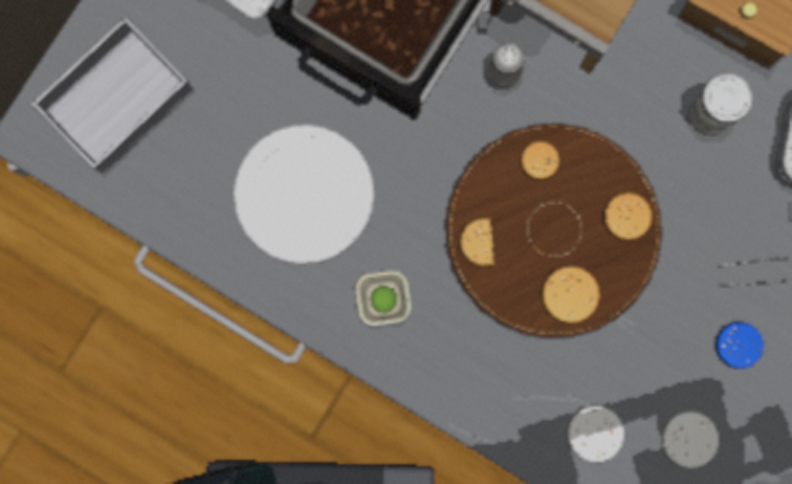

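View pics/s0.png

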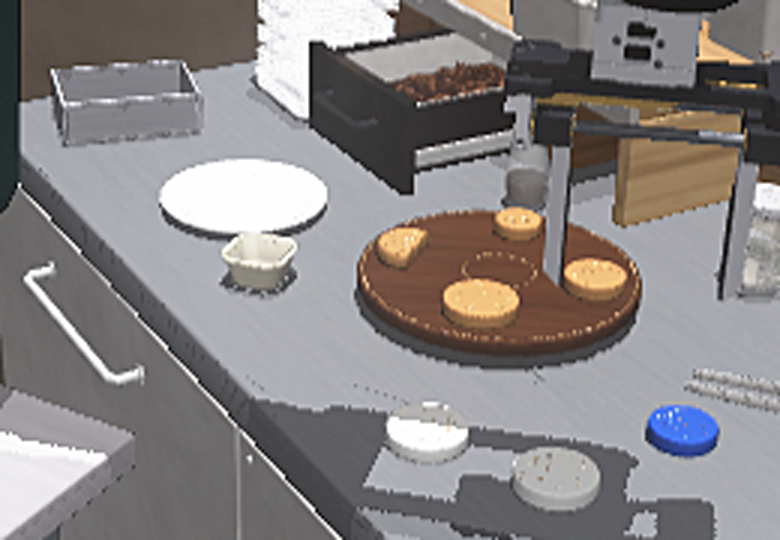

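The views agree. Top view px: broken (348,240), large (389,264), medium (415,229), small (376,203), all tan on the Susan. The white, grey and blue discs are off it. Next I triangulate using both views.

```bash
cat >> h.py <<'E'
from scipy.optimize import least_squares
def tan_blobs(s):
    h=cv2.cvtColor(s["img"],cv2.COLOR_BGR2HSV); m=cv2.inRange(h,(8,60,130),(28,220,255))
    return cv2.connectedComponentsWithStats(m)
def blob(s,guess,z=0.035):
    n,L,st,c=tan_blobs(s); p=proj(s,np.array([*guess,z]))
    ok=[i for i in range(1,n) if 100<st[i,4]<900]
    i=min(ok,key=lambda i:np.hypot(*(c[i]-p))); return L==i,c[i],st[i]
def poly(kind,yaw=0):
    R={'large':.031,'medium':.026,'small':.021,'broken':.027}[kind]; a=np.linspace(0,2*np.pi,120)
    P=np.c_[R*np.cos(a),R*np.sin(a)]
    if kind=='broken':P[:,0]=np.minimum(P[:,0],.009)
    c,s=np.cos(yaw),np.sin(yaw); return P@np.array([[c,s],[-s,c]])
def mom(m):
    M=cv2.moments(m.astype(np.uint8),True) if m.ndim==2 and m.shape[0]==480 else cv2.moments(m)
    return np.array([M['m10']/M['m00'],M['m01']/M['m00'],M['mu20']/M['m00'],M['mu02']/M['m00'],M['mu11']/M['m00'],M['m00']])
def model(s,kind,x,y,zt,yaw,th=.014):
    P=poly(kind,yaw)+[x,y]
    q=np.array([proj(s,np.array([*p,z])) for z in (zt,zt-th) for p in P],np.float32)
    return mom(cv2.convexHull(q))
def locate(shots,kind,guess,yaw0=0,zt=None):
    D=[mom(blob(s,guess)[0]) for s in shots]
    w=np.array([1,1,.05,.05,.05,0])
    def f(p):
        z=p[2] if zt is None else zt
        return np.concatenate([(model(s,kind,p[0],p[1],z,p[3])-d)*w for s,d in zip(shots,D)])
    b=min((least_squares(f,[*guess,.04,y],x_scale=[.01,.01,.01,.3]) for y in (yaw0,yaw0+1.2,yaw0-1.2)),key=lambda r:r.cost)
    return b.x,np.sqrt(2*b.cost),[d[5] for d in D]
E
python3 - <<'E'
from h import *
S=[snapshot("top"),snapshot("scene")]
for k,g,y in (('broken',(.455,-.211),-1.6),('large',(.401,-.313),0),('medium',(.488,-.374),0),('small',(.548,-.277),0)):
    x,c,a=locate(S,k,g,y); print(k,x.round(4),c.round(2),a, 'area model',[round(model(s,k,x[0],x[1],x[2],x[3])[5]) for s in S])
# ring targets: plate, tray top, dish, susan : triangulate by rim outlines
sp={}
for n in ('plate','lazy_susan','tray','dish'):
    for s in S:
        r=spotter.trace(n,s)[0]['region'].astype(np.uint8); sp[n,s['shot']]=r
        c=cv2.moments(r,True); c=(c['m10']/c['m00'],c['m01']/c['m00'])
        cn=max(cv2.findContours(r,0,2)[0],key=cv2.contourArea)
        h=cv2.convexHull(cn); print(n,np.round(c,1),'area',r.sum(),'minrect',[np.round(v,1).tolist() for v in cv2.minAreaRect(cn)[:2]],round(cv2.minAreaRect(cn)[2],1), at_z(s,*c,{'plate':.01,'lazy_susan':.02,'tray':.03,'dish':.02}[n]).round(4))
        if n=='plate' or n=='lazy_susan': print('  ell',[np.round(v,1).tolist() for v in cv2.fitEllipse(h)[:2]], at_z(s,*cv2.fitEllipse(h)[0],.012 if n=='plate' else .026).round(4))
# tray corners in top
s=S[0]; r=sp['tray',s['shot']]; b=cv2.boxPoints(cv2.minAreaRect(max(cv2.findContours(r,0,2)[0],key=cv2.contourArea)))
print('tray corners',[at_z(s,*p,.045).round(3)[:2].tolist() for p in b])
# shaker & drawer heights: top-view and scene-view
a=S[0]['img'][120:240,150:490]; cv2.imwrite('pics/t1.png',cv2.resize(a,None,fx=2.3,fy=2.3))
E
```

```text
broken [ 0.4551 -0.2157  0.044  -1.6832] 1.27 [np.float64(253.0), np.float64(149.0)] area model [291, 206]
large [ 0.4019 -0.3121  0.0442  1.1747] 0.72 [np.float64(519.0), np.float64(331.0)] area model [543, 387]
medium [ 0.49   -0.3738  0.043  -0.0095] 0.66 [np.float64(355.0), np.float64(222.0)] area model [385, 270]
small [ 0.5491 -0.2747  0.044   0.6487] 1.21 [np.float64(231.0), np.float64(138.0)] area model [252, 165]
plate [268.1 218.1] area 3136 minrect [[268.0, 218.0], [62.0, 62.0]] 90.0 [ 0.507  -0.0167  0.01  ]
  ell [[268.2, 218.1], [62.7, 63.3]] [ 0.5067 -0.017   0.012 ]
plate [281.1 245. ] area 1027 minrect [[281.0, 245.5], [23.0, 54.0]] 90.0 [ 0.5076 -0.0136  0.01  ]
  ell [[281.1, 244.9], [24.0, 54.4]] [ 0.5047 -0.0155  0.012 ]Traceback (most recent call last):
  File "<stdin>", line 9, in <module>
IndexError: list index out of range
```

```bash
python3 - <<'E'
from h import *
S=[snapshot("top"),snapshot("scene")]
for n in ('lazy_susan','tray','dish'):
    for s in S:
        R=spotter.trace(n,s)
        if not R: print(n,'none'); continue
        r=R[0]['region'].astype(np.uint8); cn=max(cv2.findContours(r,0,2)[0],key=cv2.contourArea); b=cv2.boxPoints(cv2.minAreaRect(cn))
        z={'lazy_susan':.026,'tray':.045,'dish':.03}[n]
        print(n,R[0]['conf'],'box',R[0]['box'], 'corners',[at_z(s,*p,z).round(3)[:2].tolist() for p in b],'mean',at_z(s,*b.mean(0),z).round(3))
for k,g,y in (('broken',(.455,-.211),-1.6),('large',(.401,-.313),0),('medium',(.488,-.374),0),('small',(.548,-.277),0)):
    print(k,[locate([s],k,g,y,zt=.040)[0].round(4)[[0,1,3]] for s in S])
E
```

```text
lazy_susan 0.79 box [331.1, 185.5, 98.8, 99.2] corners [[0.512, -0.133], [0.638, -0.336], [0.433, -0.457], [0.311, -0.255]] mean [ 0.472 -0.295  0.026]
lazy_susan 0.85 box [323.3, 251.0, 89.1, 46.1] corners [[0.509, -0.135], [0.648, -0.35], [0.412, -0.444], [0.296, -0.26]] mean [ 0.457 -0.301  0.026]
tray 0.84 box [148.2, 142.0, 68.8, 64.6] corners [[0.59, 0.279], [0.693, 0.188], [0.615, 0.105], [0.514, 0.197]] mean [0.603 0.193 0.045]
tray 0.92 box [219.4, 199.8, 43.5, 30.7] corners [[0.597, 0.288], [0.695, 0.173], [0.53, 0.054], [0.445, 0.158]] mean [0.562 0.165 0.045]
dish none
dish 0.91 box [274.1, 258.3, 23.2, 20.7] corners [[0.328, -0.105], [0.416, -0.059], [0.42, -0.124], [0.334, -0.166]] mean [ 0.373 -0.114  0.03 ]
broken [array([ 0.457 , -0.2176, -1.6327]), array([ 0.4609, -0.2108, -1.6139])]
large [array([ 0.4027, -0.3134,  0.2411]), array([ 0.4081, -0.3082, -0.0132])]
medium [array([ 0.4909, -0.3752,  1.1979]), array([ 0.4948, -0.371 , -1.0592])]
small [array([ 0.5507, -0.2768, -1.4542]), array([ 0.5541, -0.2702,  1.1841])]
```

View pics/scene0.png

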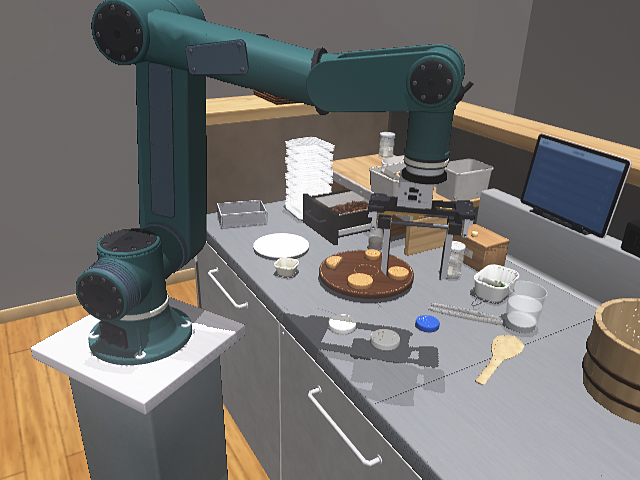

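The scene shot shows the Susan at about (366,275), the plate at (281,245) and the tray at (242,213). Behind the plate there is a black drawer at (335,210) and a white stack at (310,170), both to be avoided. Now the approach to the broken cracker.

```bash
cat >> h.py <<'E'
def delta(x,y,z,yaw):
    "shift in tool axes (mm) and turn about tool z (deg) from measured pose"
    from scipy.spatial.transform import Rotation as Ro
    o=robot.get_obs(); R=Ro.from_euler('xyz',o['ee_rot']); G=Ro.from_euler('xyz',[np.pi,0,yaw])
    d=R.inv().apply(np.array([x,y,z])-o['tool_pos'])*1000; r=(R.inv()*G).as_rotvec(degrees=True)
    print('shift mm',d.round(1),'turn',r.round(1),'| t',round(float(o['time']),2),'tcp',o['tool_pos'].round(4),'yaw',round(float(o['ee_rot'][2]),3),'w',round(float(o['width']),4))
E
python3 -c "
from h import *
delta(.457,-.208,.09,-.062)"
```

```text
shift mm [ 354.5 -194.4  126.5] turn [ 0.  -0.  24.2] | t 1.55 tcp [ 0.1937 -0.5148  0.2165] yaw 0.36 w 0.0937
```

{"api": "servo_tool", "payload": {
  "commands": [0.3545,-0.1945,0.06,0,0,24.2,0.06,0.3545,-0.1945,0.06,0,0,24.2,0.06,0.3545,-0.1945,0.06,0,0,24.2,0.06,0.3545,-0.1945,0.06,0,0,24.2,0.06,0.3545,-0.1945,0.06,0,0,24.2,0.06,0.3545,-0.1945,0.06,0,0,24.2,0.06,0.3545,-0.1945,0.1265,0,0,24.2,0.06,0.3545,-0.1945,0.1265,0,0,24.2,0.06,0.3545,-0.1945,0.1265,0,0,24.2,0.06,0.3545,-0.1945,0.1265,0,0,24.2,0.06]
}}

```text
time: 2.8
tool_pos: [0.4574, -0.2097, 0.0919]
ee_rot: [3.14, -0.003, -0.064]
wrist_force: [-0.3, 0.9, 0.9]
width: 0.0599
finger_force: 0.0
```

```bash
python3 -c "
from h import *
delta(.457,-.208,.039,-.062)
s=snapshot('scene'); x=s['img'][200:340,260:460]; cv2.imwrite('pics/s1.png',cv2.resize(x,None,fx=4,fy=4))"
```

```text
shift mm [-0.7 -1.8 52.9] turn [ 0.1 -0.1 -0.1] | t 2.8 tcp [ 0.4574 -0.2097  0.0919] yaw -0.064 w 0.0599
```

View pics/s1.png

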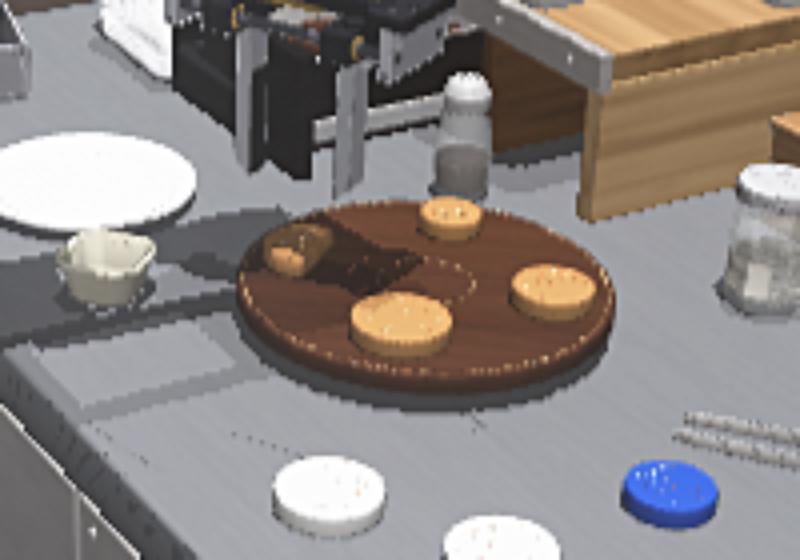

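The gripper hangs over the broken piece, whose shadowed D shows at crop (298,248). The shaker, at crop (465,135), stands behind the small cracker. Now to descend and close.

{"api": "servo_tool", "payload": {
  "commands": [-0.0007,-0.0018,0.03,0,0,0,0.06,-0.0007,-0.0018,0.048,0,0,0,0.06,-0.0007,-0.0018,0.052,0,0,0,0.06,-0.0007,-0.0018,0.052,0,0,0,0.045,-0.0007,-0.0018,0.052,0,0,0,0.038,-0.0007,-0.0018,0.052,0,0,0,0.03,-0.0007,-0.0018,0.052,0,0,0,0.025,-0.0007,-0.0018,0.052,0,0,0,0.025]
}}

```text
time: 3.85
tool_pos: [0.457, -0.2064, 0.0389]
ee_rot: [3.141, -0.002, -0.062]
wrist_force: [-0.1, 0.3, 4.7]
width: 0.0367
finger_force: 29.4
```

```bash
python3 -c "
from h import *
delta(.603,.193,.15,-.72+1.571)
s=snapshot('scene')
# shaker height: base/top from both views
for z in (0,.08,.1,.12): print(z,at_z(s,376,237,z).round(3), at_z(s,376,222,z).round(3))
t=snapshot('top'); cv2.imwrite('pics/t2.png',t['img'])
n=(130+60/2.2, 0)
for z in (0,.05,.08,.1): print(z,at_z(t,130+508/2.2,130+58/2.2,z).round(3),'drawer corner',at_z(t,130+415/2.2,130+112/2.2,z).round(3))
"
```

```text
shift mm [ 121.  -407.7 -111.3] turn [  0.1  -0.1 -52.3] | t 3.85 tcp [ 0.457  -0.2064  0.0389] yaw -0.062 w 0.0367
0 [ 0.723 -0.206  0.   ] [ 0.826 -0.158  0.   ]
0.08 [ 0.56  -0.276  0.08 ] [ 0.651 -0.233  0.08 ]
0.1 [ 0.52  -0.294  0.1  ] [ 0.608 -0.252  0.1  ]
0.12 [ 0.479 -0.311  0.12 ] [ 0.564 -0.271  0.12 ]
0 [ 0.671 -0.242  0.   ] drawer corner [ 0.605 -0.138  0.   ]
0.05 [ 0.659 -0.238  0.05 ] drawer corner [ 0.595 -0.138  0.05 ]
0.08 [ 0.652 -0.236  0.08 ] drawer corner [ 0.589 -0.138  0.08 ]
0.1 [ 0.647 -0.235  0.1  ] drawer corner [ 0.585 -0.138  0.1  ]
```

```bash
python3 -c "
import cv2
x=cv2.imread('pics/t2.png')[40:260,120:440]; cv2.imwrite('pics/t2b.png',cv2.resize(x,None,fx=2.5,fy=2.5,interpolation=2))"
```

```text
(no output)
```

View pics/t2b.png

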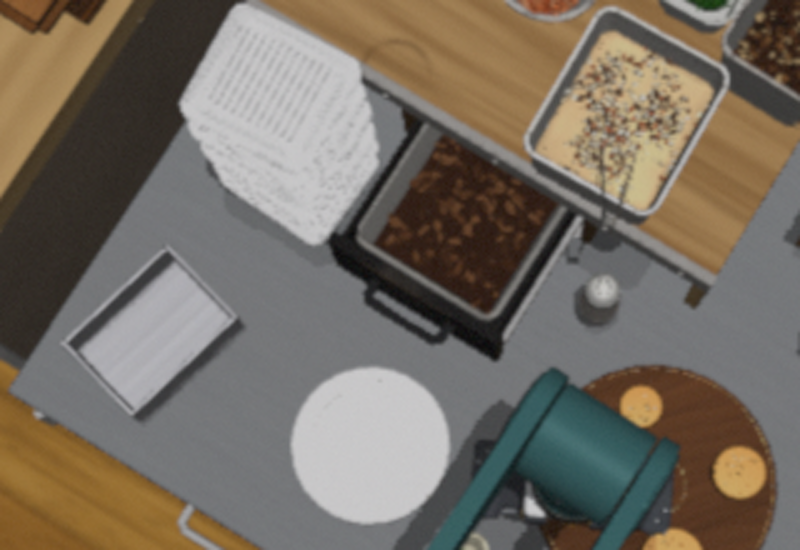

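Top view: the tray's near rim and floor are clear (crop 150,330), and the white stack at crop (300,150) stands clear of the gripper's path. Now to lift and carry to the tray.

{"api": "servo_tool", "payload": {
  "commands": [0,0,-0.03,0,0,0,0.025,0,0,-0.09,0,0,0,0.025,0.12,-0.408,-0.11,0,0,-52,0.025,0.12,-0.408,-0.11,0,0,-52,0.025,0.12,-0.408,-0.11,0,0,-52,0.025,0.12,-0.408,-0.11,0,0,-52,0.025,0.12,-0.408,-0.11,0,0,-52,0.025,0.12,-0.408,-0.11,0,0,-52,0.025,0.12,-0.408,-0.11,0,0,-52,0.025,0.12,-0.408,-0.11,0,0,-52,0.025]
}}

```text
time: 5.2
tool_pos: [0.6014, 0.197, 0.1462]
ee_rot: [-3.14, 0.001, 0.85]
wrist_force: [0.5, -0.6, -0.8]
width: 0.0364
finger_force: 29.4
```

```bash
python3 -c "
from h import *
delta(.603,.193,.019,.846)
t=snapshot('top'); 
for k,g in (('large',(.402,-.313)),('medium',(.49,-.374)),('small',(.55,-.276))):
    x,c,a=locate([t],k,g,zt=.04); print(k,x.round(4),c.round(2),a)
"
```

```text
shift mm [ -1.8   4.  127.2] turn [-0.1  0.1  0.2] | t 5.2 tcp [0.6014 0.197  0.1462] yaw 0.85 w 0.0364
large [ 0.4023 -0.312   0.04   -1.1919] 0.12 [np.float64(524.0)]
medium [ 0.4894 -0.3758  0.04    1.229 ] 0.19 [np.float64(354.0)]
small [ 0.5507 -0.2786  0.04   -0.0101] 0.12 [np.float64(232.0)]
```

{"api": "servo_tool", "payload": {
  "commands": [-0.001,0.003,0.05,0,0,0,0.025,-0.001,0.003,0.1,0,0,0,0.025,-0.001,0.003,0.118,0,0,0,0.025,-0.001,0.003,0.126,0,0,0,0.025,-0.001,0.003,0.126,0,0,0,0.025,-0.001,0.003,0.126,0,0,0,0.042,-0.001,0.003,0.126,0,0,0,0.06,-0.001,0.003,0.126,0,0,0,0.06,-0.001,0.003,0.08,0,0,0,0.06,-0.001,0.003,0.0,0,0,0,0.06]
}}

```text
time: 6.5
tool_pos: [0.6016, 0.1906, 0.1291]
ee_rot: [-3.138, 0.005, 0.845]
wrist_force: [1.2, 0.2, -0.2]
width: 0.0601
finger_force: 0.0
```

```bash
python3 -c "
from h import *
t=snapshot('top'); s=snapshot('scene')
for k,g in (('large',(.402,-.313)),('medium',(.49,-.374)),('small',(.55,-.276))):
    x,c,a=locate([t],k,g,zt=.04); print(k,x.round(4),c.round(2),a)
x=np.vstack([cv2.resize(s['img'][180:280,190:350],None,fx=4,fy=4)]); cv2.imwrite('pics/s2.png',x)
r=spotter.trace('plate',t)[0]['region'].astype(np.uint8); print('plate',at_z(t,*cv2.minEnclosingCircle(max(cv2.findContours(r,0,2)[0],key=cv2.contourArea))[0],.012).round(4))
# large approach, radial from susan axis
c=np.array([.476,-.296]); p=np.array([.4023,-.312]); print('radial',np.arctan2(*(p-c)[::-1]))
delta(.4023,-.312,.11,-.0)"
```

```text
large [ 0.4023 -0.312   0.04   -1.1805] 0.1 [np.float64(526.0)]
medium [ 0.4894 -0.3758  0.04   -1.2292] 0.2 [np.float64(353.0)]
small [ 0.5507 -0.2787  0.04    1.1737] 0.13 [np.float64(231.0)]
plate [ 0.5073 -0.0172  0.012 ]
radial -2.927813644290394
shift mm [-512.4  181.4   23.2] turn [ 0.1 -0.7 48.4] | t 6.65 tcp [0.6063 0.1916 0.1367] yaw 0.845 w 0.0599
```

View pics/s2.png

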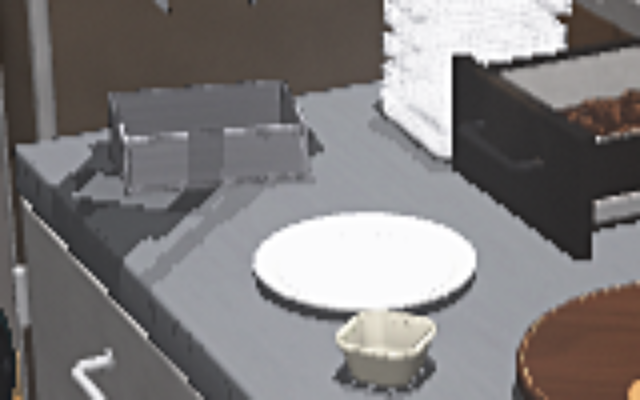

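Plate, dish and drawer are undisturbed. The tray at crop (210,140) hides its content from this side, so I'll check it from above later. Next comes the large cracker.

{"api": "servo_tool", "payload": {
  "commands": [-0.512,0.18,0.0,0,0,-54,0.08,-0.512,0.18,0.0,0,0,-54,0.08,-0.512,0.18,0.0,0,0,-54,0.08,-0.512,0.18,0.0,0,0,-54,0.08,-0.512,0.18,0.0,0,0,-54,0.08,-0.512,0.18,0.0,0,0,-54,0.08,-0.512,0.18,0.0,0,0,-54,0.08,-0.512,0.18,0.03,0,0,-54,0.08,-0.512,0.18,0.06,0,0,-54,0.08,-0.512,0.18,0.06,0,0,-54,0.08]
}}

```text
time: 7.9
tool_pos: [0.3948, -0.312, 0.0666]
ee_rot: [-3.137, -0.006, 1.783]
wrist_force: [1.0, 1.4, 1.0]
width: 0.08
finger_force: 0.0
```

```bash
python3 -c "
from h import *
t=snapshot('top'); print(len([0]))
delta(.4023,-.312,.039,1.785)
x=t['img'][120:300,130:450]; cv2.imwrite('pics/t3.png',cv2.resize(x,None,fx=2.5,fy=2.5,interpolation=2))
"
```

```text
1
shift mm [-1.6  7.2 27.6] turn [-0.2 -0.3 -0.1] | t 7.95 tcp [ 0.3951 -0.3121  0.0666] yaw 1.784 w 0.0801
```

View pics/t3.png

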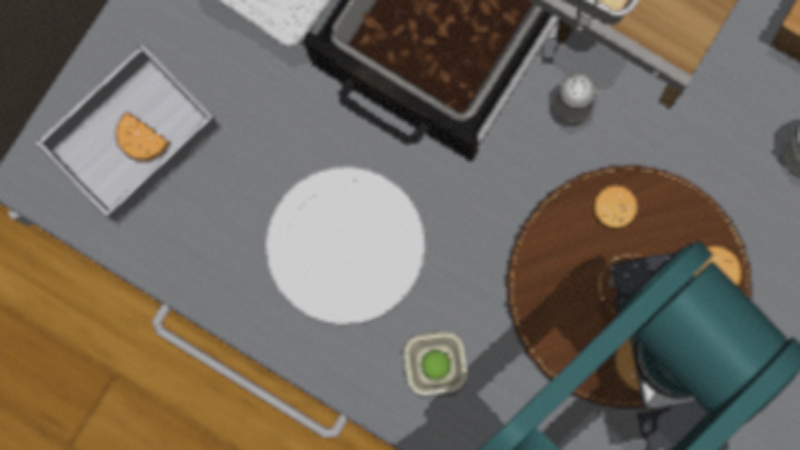

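The broken piece lies flat in the tray, at crop (140,137). Next: correct, descend and close on the large one.

{"api": "servo_tool", "payload": {
  "commands": [-0.0016,0.0072,0,0,0,0,0.08,-0.0016,0.0072,0.01,0,0,0,0.08,-0.0016,0.0072,0.02,0,0,0,0.08,-0.0016,0.0072,0.027,0,0,0,0.08,-0.0016,0.0072,0.027,0,0,0,0.07,-0.0016,0.0072,0.027,0,0,0,0.063,-0.0016,0.0072,0.027,0,0,0,0.057,-0.0016,0.0072,0.027,0,0,0,0.05,-0.0016,0.0072,0.027,0,0,0,0.05]
}}

```text
time: 9.07
tool_pos: [0.4055, -0.3118, 0.0438]
ee_rot: [3.141, 0.001, 1.787]
wrist_force: [0.4, 0.0, 0.4]
width: 0.0608
finger_force: 30.0
```

```bash
python3 -c "
from h import *
delta(.507,-.017,.12,2.5)
"
```

```text
shift mm [266.1 162.5 -76.3] turn [  0.    0.  -40.8] | t 9.07 tcp [ 0.4055 -0.3118  0.0438] yaw 1.787 w 0.0608
```

{"api": "servo_tool", "payload": {
  "commands": [0,0,-0.015,0,0,0,0.05,0,0,-0.07,0,0,0,0.05,0.266,0.1625,-0.076,0,0,-41,0.05,0.266,0.1625,-0.076,0,0,-41,0.05,0.266,0.1625,-0.076,0,0,-41,0.05,0.266,0.1625,-0.076,0,0,-41,0.05,0.266,0.1625,-0.076,0,0,-41,0.05,0.266,0.1625,-0.076,0,0,-41,0.05,0.266,0.1625,-0.076,0,0,-41,0.05,0.266,0.1625,-0.076,0,0,-41,0.05]
}}

```text
time: 10.32
tool_pos: [0.5067, -0.0183, 0.1197]
ee_rot: [-3.141, 0.0, 2.501]
wrist_force: [0.2, 0.4, -0.4]
width: 0.061
finger_force: 30.0
```

```bash
python3 -c "
from h import *
delta(.507,-.017,.0235,2.5)
s=snapshot('scene');t=snapshot('top')
for k,g in (('medium',(.49,-.374)),('small',(.55,-.276))):
    x,c,a=locate([t],k,g,zt=.04); print(k,x.round(4),c.round(2),a)
x=s['img'][150:300,200:400]; cv2.imwrite('pics/s3.png',cv2.resize(x,None,fx=4,fy=4,interpolation=2))
"
```

```text
shift mm [ 0.6  1.3 96.2] turn [-0.  0.  0.] | t 10.32 tcp [ 0.5067 -0.0183  0.1197] yaw 2.501 w 0.061
medium [ 4.893e-01 -3.758e-01  4.000e-02  4.000e-04] 0.17 [np.float64(357.0)]
small [ 0.5507 -0.2786  0.04   -0.0101] 0.12 [np.float64(232.0)]
```

View pics/s3.png

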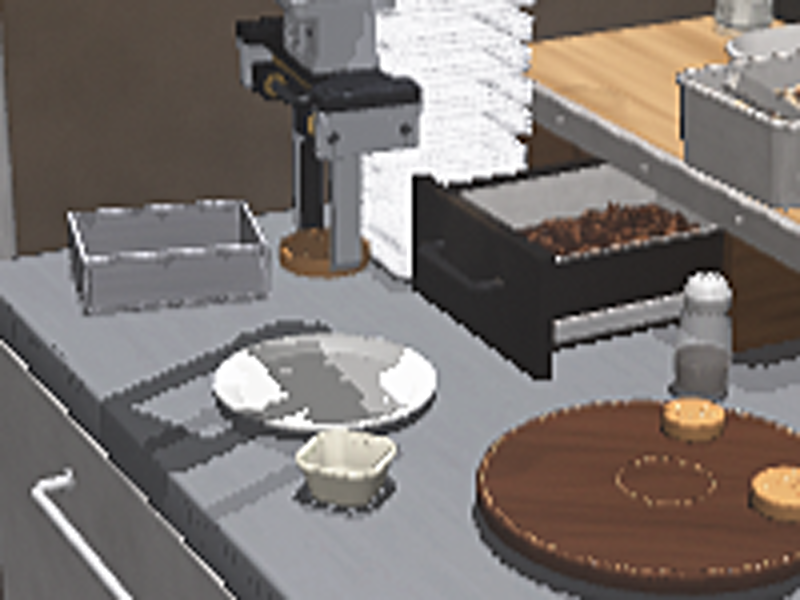

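The large cracker is held level and centred between the fingers (crop 325,252) over the plate. Next: lower and release.

{"api": "servo_tool", "payload": {
  "commands": [0.0006,0.0013,0.05,0,0,0,0.05,0.0006,0.0013,0.08,0,0,0,0.05,0.0006,0.0013,0.09,0,0,0,0.05,0.0006,0.0013,0.095,0,0,0,0.05,0.0006,0.0013,0.096,0,0,0,0.05,0.0006,0.0013,0.096,0,0,0,0.05]
}}

```text
time: 11.18
tool_pos: [0.5082, -0.0157, 0.0247]
ee_rot: [3.141, 0.002, 2.503]
wrist_force: [0.7, 0.4, -0.4]
width: 0.0606
finger_force: 30.0
```

{"api": "servo_tool", "payload": {
  "commands": [0.0,-0.0015,0.0015,0,0,0,0.05,0.0,-0.0015,0.0022,0,0,0,0.05,0.0,-0.0015,0.0022,0,0,0,0.05,0.0,-0.0015,0.0022,0,0,0,0.064,0.0,-0.0015,0.0022,0,0,0,0.074,0.0,-0.0015,0.0022,0,0,0,0.076,0.0,-0.0015,-0.03,0,0,0,0.076,0.0,-0.0015,-0.08,0,0,0,0.076]
}}

```text
time: 12.18
tool_pos: [0.5045, -0.0164, 0.102]
ee_rot: [-3.139, -0.005, 2.503]
wrist_force: [0.7, 0.1, 0.7]
width: 0.076
finger_force: 0.0
```

```bash
python3 -c "
from h import *
c=np.array([.476,-.296]); p=np.array([.4894,-.3758]); a=np.arctan2(*(p-c)[::-1])+np.pi/2; print('yaw',a)
delta(.4893,-.3758,.09,a)
"
```

```text
yaw 0.16636769347070168
shift mm [-202.  -297.6   11.8] turn [ -0.4   0.  133.9] | t 12.18 tcp [ 0.5045 -0.0164  0.102 ] yaw 2.503 w 0.076
```

{"api": "servo_tool", "payload": {
  "commands": [-0.05,-0.075,-0.02,0,0,20,0.07,-0.202,-0.2975,-0.02,0,0,134,0.07,-0.202,-0.2975,-0.02,0,0,134,0.07,-0.202,-0.2975,-0.02,0,0,134,0.07,-0.202,-0.2975,-0.02,0,0,134,0.07,-0.202,-0.2975,-0.02,0,0,134,0.07,-0.202,-0.2975,-0.02,0,0,134,0.07,-0.202,-0.2975,-0.02,0,0,134,0.07,-0.202,-0.2975,-0.02,0,0,134,0.07,-0.202,-0.2975,-0.02,0,0,134,0.07]
}}

```text
time: 13.42
tool_pos: [0.4911, -0.3759, 0.123]
ee_rot: [-3.141, 0.0, 0.622]
wrist_force: [-0.1, -0.3, -0.4]
width: 0.0699
finger_force: 0.0
```

```bash
python3 -c "
from h import *
delta(.4893,-.3758,.08,.166)
t=snapshot('top')
x,c,a=locate([t],'large',(.507,-.017),zt=.019); print('large',x.round(4),c,a)
x,c,a=locate([t],'small',(.5507,-.2786),zt=.04); print('small',x.round(4),c,a)
r=spotter.trace('plate',t)[0]['region'].astype(np.uint8); print('plate',at_z(t,*cv2.minEnclosingCircle(max(cv2.findContours(r,0,2)[0],key=cv2.contourArea))[0],.012).round(4))
"
```

```text
shift mm [-1.4 -1.1 43. ] turn [-0.   0.  26.1] | t 13.43 tcp [ 0.4911 -0.3759  0.123 ] yaw 0.622 w 0.0699
large [ 0.5048 -0.0166  0.04   -1.22  ] 0.18195298135182428 [np.float64(491.0)]
small [ 0.5542 -0.2728  0.0308  1.2965] 0.5585305487242851 [np.float64(109.0)]
plate [ 0.5069 -0.0183  0.012 ]
```

{"api": "servo_tool", "payload": {
  "commands": [0.0,0.0,0.02,0,0,26,0.07,0.0,0.0,0.04,0,0,26,0.07,0.0,0.0,0.055,0,0,26,0.07,0.0,0.0,0.055,0,0,26,0.07,0.0,0.0,0.055,0,0,26,0.07]
}}

```text
time: 14.15
tool_pos: [0.4915, -0.3762, 0.0691]
ee_rot: [3.141, -0.001, 0.177]
wrist_force: [0.5, 0.7, 1.1]
width: 0.0698
finger_force: 0.0
```

```bash
python3 -c "
from h import *
delta(.4915,-.3755,.039,.166)"
```

```text
shift mm [ 0.1 -0.7 30.1] turn [ 0.  -0.   0.6] | t 14.15 tcp [ 0.4915 -0.3762  0.0691] yaw 0.177 w 0.0698
```

{"api": "servo_tool", "payload": {
  "commands": [0.0,-0.0005,0.015,0,0,0.5,0.07,0.0,-0.0005,0.025,0,0,0.5,0.07,0.0,-0.0005,0.03,0,0,0.5,0.07,0.0,-0.0005,0.03,0,0,0.5,0.06,0.0,-0.0005,0.03,0,0,0.5,0.054,0.0,-0.0005,0.03,0,0,0.5,0.048,0.0,-0.0005,0.03,0,0,0.5,0.042,0.0,-0.0005,0.03,0,0,0.5,0.042]
}}

```text
time: 15.15
tool_pos: [0.4912, -0.3755, 0.0385]
ee_rot: [3.141, -0.0, 0.166]
wrist_force: [-0.4, 0.0, -0.0]
width: 0.0513
finger_force: 30.0
```

```bash
python3 -c "
from h import *
delta(.507,-.017,.13,.166)"
```

```text
shift mm [  74.7 -351.   -91.5] turn [ 0. -0. -0.] | t 15.15 tcp [ 0.4912 -0.3755  0.0385] yaw 0.166 w 0.0513
```

{"api": "servo_tool", "payload": {
  "commands": [0,0,-0.015,0,0,0,0.042,0,0,-0.07,0,0,0,0.042,0.0747,-0.351,-0.0915,0,0,0,0.042,0.0747,-0.351,-0.0915,0,0,0,0.042,0.0747,-0.351,-0.0915,0,0,0,0.042,0.0747,-0.351,-0.0915,0,0,0,0.042,0.0747,-0.351,-0.0915,0,0,0,0.042,0.0747,-0.351,-0.0915,0,0,0,0.042,0.0747,-0.351,-0.0915,0,0,0,0.042,0.0747,-0.351,-0.0915,0,0,0,0.042]
}}

```text
time: 16.4
tool_pos: [0.5072, -0.0175, 0.1308]
ee_rot: [3.14, -0.001, 0.166]
wrist_force: [0.0, 0.9, -0.4]
width: 0.0513
finger_force: 30.0
```

```bash
python3 -c "
from h import *
delta(.507,-.017,.034,.166)
t=snapshot('top'); x,c,a=locate([t],'small',(.5507,-.2786),zt=.04); print('small',x.round(4),c,a)"
```

```text
shift mm [-0.2 -0.6 96.8] turn [ 0.1 -0.1 -0. ] | t 16.4 tcp [ 0.5072 -0.0175  0.1308] yaw 0.166 w 0.0513
small [ 0.5507 -0.2784  0.04   -0.0078] 0.11405732404898924 [np.float64(233.0)]
```

{"api": "servo_tool", "payload": {
  "commands": [0,0,0.05,0,0,0,0.042,0,0,0.08,0,0,0,0.042,0,0,0.09,0,0,0,0.042,0,0,0.095,0,0,0,0.042,0,0,0.097,0,0,0,0.042,0,0,0.097,0,0,0,0.042]
}}

```text
time: 17.2
tool_pos: [0.5078, -0.0172, 0.0341]
ee_rot: [3.141, -0.002, 0.165]
wrist_force: [0.5, 0.2, -0.6]
width: 0.0511
finger_force: 30.0
```

{"api": "servo_tool", "payload": {
  "commands": [-0.0008,0,0.001,0,0,0,0.042,-0.0008,0,0.002,0,0,0,0.042,-0.0008,0,0.0024,0,0,0,0.042,-0.0008,0,0.0024,0,0,0,0.042]
}}

```text
time: 17.7
tool_pos: [0.5065, -0.0171, 0.0315]
ee_rot: [3.141, -0.001, 0.166]
wrist_force: [-0.8, -0.4, 5.9]
width: 0.051
finger_force: 30.0
```

{"api": "servo_tool", "payload": {
  "commands": [0,0,0,0,0,0,0.052,0,0,0,0,0,0,0.058,0,0,0,0,0,0,0.066,0,0,-0.02,0,0,0,0.066,0,0,-0.06,0,0,0,0.066,0,0,-0.1,0,0,0,0.066]
}}

```text
time: 18.45
tool_pos: [0.5056, -0.017, 0.1308]
ee_rot: [-3.141, 0.002, 0.166]
wrist_force: [0.9, -0.3, -0.2]
width: 0.0659
finger_force: 0.0
```

```bash
python3 -c "
from h import *
delta(.553,-.2775,.12,-1.34)"
```

```text
shift mm [  3.8 264.8  10.6] turn [ 0.   0.1 86.3] | t 18.45 tcp [ 0.5056 -0.017   0.1308] yaw 0.166 w 0.0659
```

{"api": "servo_tool", "payload": {
  "commands": [0.004,0.265,0.0,0,0,-93.6,0.06,0.004,0.265,0.0,0,0,-93.6,0.06,0.004,0.265,0.0,0,0,-93.6,0.06,0.004,0.265,0.0,0,0,-93.6,0.06,0.004,0.265,0.0,0,0,-93.6,0.06,0.004,0.265,0.0,0,0,-93.6,0.06,0.004,0.265,0.0,0,0,-93.6,0.06,0.004,0.265,0.0,0,0,-93.6,0.06,0.004,0.265,0.03,0,0,-93.6,0.06,0.004,0.265,0.05,0,0,-93.6,0.06]
}}

```text
time: 19.7
tool_pos: [0.5532, -0.2774, 0.0788]
ee_rot: [-3.14, -0.001, 1.8]
wrist_force: [0.1, -0.3, 0.3]
width: 0.0598
finger_force: 0.0
```

```bash
python3 -c "
from h import *
delta(.553,-.2775,.038,1.8)
t=snapshot('top');s=snapshot('scene')
x,c,a=locate([t],'medium',(.507,-.017),zt=.033); print('med',x.round(4),c,a)
a=t['img'][180:260,230:310]; b=s['img'][215:275,245:325]
cv2.imwrite('pics/m.png',np.hstack([cv2.resize(a,(400,400),interpolation=2),cv2.resize(b,(400,400),interpolation=2)]))"
```

```text
shift mm [-0.1 -0.2 40.8] turn [-0.1 -0.1  0. ] | t 19.7 tcp [ 0.5532 -0.2774  0.0788] yaw 1.8 w 0.0598
med [ 0.5029 -0.0178  0.0411  1.2267] 0.6397039892762593 [np.float64(491.0)]
```

View pics/m.png

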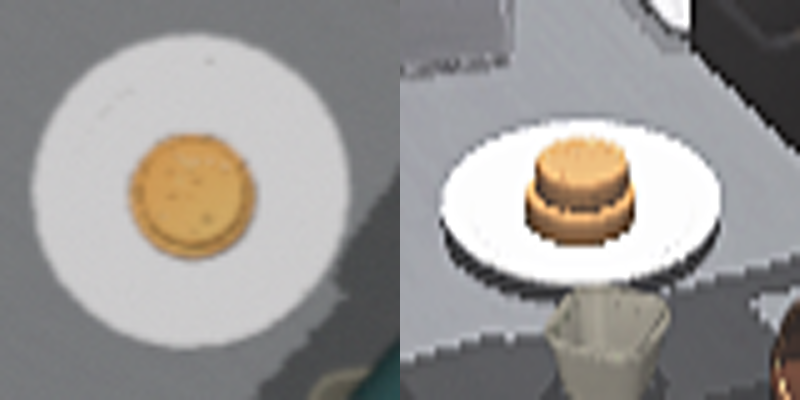

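The medium sits well centred on the large: left crop (193,190) against (193,196), and parallax accounts for most of that. Now the small one.

{"api": "servo_tool", "payload": {
  "commands": [0.0,0,0.02,0,0,0,0.06,0.0,0,0.032,0,0,0,0.06,0.0,0,0.04,0,0,0,0.06,0.0,0,0.04,0,0,0,0.05,0.0,0,0.04,0,0,0,0.044,0.0,0,0.04,0,0,0,0.038,0.0,0,0.04,0,0,0,0.032,0.0,0,0.04,0,0,0,0.032]
}}

```text
time: 20.8
tool_pos: [0.5542, -0.2781, 0.0414]
ee_rot: [3.141, 0.001, 1.799]
wrist_force: [0.0, -0.2, 1.7]
width: 0.041
finger_force: 30.0
```

```bash
python3 -c "
from h import *
delta(.507,-.017,.14,2.5)"
```

```text
shift mm [264.9  13.2 -98.9] turn [  0.    0.1 -40.2] | t 20.8 tcp [ 0.5542 -0.2781  0.0414] yaw 1.799 w 0.041
```

{"api": "servo_tool", "payload": {
  "commands": [0,0,-0.015,0,0,0,0.032,0,0,-0.07,0,0,0,0.032,0,0,-0.099,0,0,0,0.032,0.265,0.013,-0.099,0,0,-40,0.032,0.265,0.013,-0.099,0,0,-40,0.032,0.265,0.013,-0.099,0,0,-40,0.032,0.265,0.013,-0.099,0,0,-40,0.032,0.265,0.013,-0.099,0,0,-40,0.032,0.265,0.013,-0.099,0,0,-40,0.032,0.265,0.013,-0.099,0,0,-40,0.032]
}}

```text
time: 22.05
tool_pos: [0.5069, -0.0182, 0.1398]
ee_rot: [-3.141, 0.001, 2.495]
wrist_force: [-0.4, 0.7, 0.9]
width: 0.0412
finger_force: 30.0
```

```bash
python3 -c "
from h import *
delta(.507,-.017,.051,2.5)"
```

```text
shift mm [ 0.7  1.  88.8] turn [-0.   0.1 -0.3] | t 22.05 tcp [ 0.5069 -0.0182  0.1398] yaw 2.495 w 0.0412
```

{"api": "servo_tool", "payload": {
  "commands": [0.0007,0.0005,0.04,0,0,0,0.032,0.0007,0.0005,0.07,0,0,0,0.032,0.0007,0.0005,0.083,0,0,0,0.032,0.0007,0.0005,0.0885,0,0,0,0.032,0.0007,0.0005,0.0885,0,0,0,0.032,0.0007,0.0005,0.0885,0,0,0,0.032]
}}

```text
time: 22.8
tool_pos: [0.5072, -0.0162, 0.0524]
ee_rot: [3.14, 0.002, 2.497]
wrist_force: [-0.0, -0.7, 0.1]
width: 0.0412
finger_force: 30.0
```

```bash
python3 -c "
from h import *
delta(.507,-.017,.0486,2.5)"
```

```text
shift mm [-0.3 -0.8  3.8] turn [ 0.1  0.1 -0.2] | t 22.8 tcp [ 0.5072 -0.0162  0.0524] yaw 2.497 w 0.0412
```

{"api": "servo_tool", "payload": {
  "commands": [0,-0.0008,0.0015,0,0,0,0.032,0,-0.0008,0.0028,0,0,0,0.032,0,-0.0008,0.0034,0,0,0,0.032,0,-0.0008,0.0036,0,0,0,0.032]
}}

```text
time: 23.3
tool_pos: [0.5059, -0.0165, 0.0483]
ee_rot: [3.141, 0.001, 2.497]
wrist_force: [-2.3, 0.5, 6.1]
width: 0.0412
finger_force: 30.0
```

{"api": "servo_tool", "payload": {
  "commands": [0,0.0003,-0.0004,0,0,0,0.032,0,0.0003,-0.0004,0,0,0,0.042,0,0.0003,-0.0004,0,0,0,0.048,0,0.0003,-0.0004,0,0,0,0.058,0,0.0003,-0.02,0,0,0,0.058,0,0.0003,-0.06,0,0,0,0.058,0,0.0003,-0.1,0,0,0,0.058,-0.06,-0.12,-0.12,0,0,0,0.058,-0.06,-0.18,-0.12,0,0,0,0.058,-0.06,-0.24,-0.12,0,0,0,0.058]
}}

```text
time: 24.55
tool_pos: [0.4402, -0.1908, 0.1649]
ee_rot: [3.141, 0.001, 2.498]
wrist_force: [0.0, -1.1, 0.2]
width: 0.058
finger_force: 0.0
```

```bash
python3 -c "
from h import *
delta(.507,-.017,.0486,2.5)
t=snapshot('top');s=snapshot('scene')
a=t['img'][188:248,238:298]; b=s['img'][215:275,245:325]
cv2.imwrite('pics/f.png',np.hstack([cv2.resize(a,(400,400),interpolation=2),cv2.resize(b,(400,400),interpolation=2)]))
for z in (.019,.033,.047): print(z,proj(t,np.array([.505,-.017,z])).round(1),((proj(t,np.array([.505,-.017,z]))-[238,188])*400/60).round(0))"
```

```text
shift mm [ 50.9 179.1 116.2] turn [ 0.   0.1 -0.1] | t 24.55 tcp [ 0.4402 -0.1908  0.1649] yaw 2.498 w 0.058
0.019 [267.9 218.4] [200. 202.]
0.033 [267.5 217.6] [196. 197.]
0.047 [267.  216.8] [193. 192.]
```

View pics/f.png

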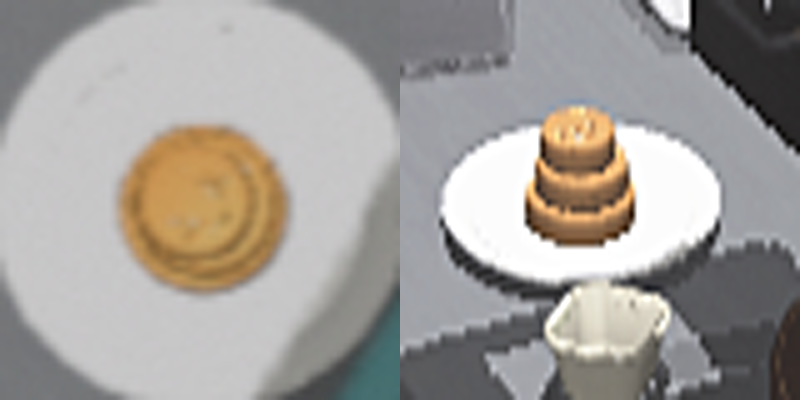

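The stack is level and coaxial: small at left crop (195,199), large at (204,209), which matches the predicted parallax. I'm handing the job in.

```bash
python3 -c "
from h import *
print(close_job())"
```

```text
the job is handed in; nothing more can be done
None
```

The job is handed in: the broken cracker lies flat in the steel tray, and the large, medium and small ones are stacked centred to within about 2 mm on the plate (24.6 s, no verdict shown).

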